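# Clamp a circuit board in a holder with a squeeze-lock sliding jaw

## Task

Lay the green circuit board flat on the bed of the board holder, between the black ledge and the blue sliding jaw, with its long edges along the ledge. Then squeeze the red lock tab of the jaw's grip, keep it squeezed while you slide the jaw towards the ledge until its rubber pad has pushed the board snugly against the ledge and is sprung well back (but never forced to the end of its spring), and let go so that the tab springs out and locks the jaw there. Leave the bottle, spool and jar standing where they are.

Things in the scene. Friction and masses are not known exactly. Their poses are not given: they have to be found in the camera images.
- board: green circuit board, 60 mm (its x) by 95 mm (its y), 5 mm thick, with low parts and one connector up to 13 mm high at its -y end; 40 g; origin at the centre of its underside, z up. It starts flat on the mat; can be pinched by its long edges (60 mm apart).
- holder: aluminium board holder fixed to the bench: bed x -125 to +135, y -95 to +95 mm, top 20 mm above the bench. Origin on the bench under the bed; x points away from the robot along the slide. Two round rails along x at y = +-75 mm, tops 18 mm above the bed. A toothed rack bar, 14 mm high, lies at y = 28 to 42 mm from x = 10 mm to the back; tooth pitch 6 mm.
- load_spot (a point): point on the bed's top surface (x = -30, y = 0, z = 20 mm in the holder's frame) where the board can be laid. The black ledge across the bed (120 mm wide, 12 mm high, two brass screws 20 mm high at y = +-48 mm) is clamped somewhere in front of it: its board-side face lies 55 to 75 mm from this point on the robot's side; that setting is not reported.
- lamp_bar (a point): centre of a fixed white lamp bar across the back of the holder, 50 mm (x) by 236 mm (y) by 22 mm, 163 to 185 mm above the bench, on two posts at y = +-107 mm. It hangs over the jaw's grip as that stands at the start, so take the grip with the tool leaning back towards the robot, about 40 degrees from vertical.
- jaw: blue sliding jaw, axes as the holder's; slides along x only, 0.6 N friction and 80 N per m/s drag, up to 112 mm towards the ledge. Origin on the bed's top surface under the middle of the grip. Crossbar x +-18, y +-88 mm, up to 22 mm above the bed. On it the grip: a fixed blue block 36 mm along x, right face at y = -14 mm, top 66 mm above the bed, with the red lock tab on its left (+y) side.
- pad_home (a point): middle of where the face of the jaw's black rubber pad is when free (x = -48 mm in the jaw's frame); moves with the jaw. Pad 100 mm wide, 2 to 18 mm above the bed; springs back up to 20 mm: 3 N at first, 0.35 N per mm more, 10 N at the end. When let go the jaw may spring back up to 9 mm until its tooth drops into the rack, so first spring the pad back 11 to 18 mm (7 to 9 N).
- tab_face (a point): middle of the red tab's outer (left, +y) face, 47 mm above the bed, x as the jaw's origin; the face is 36 mm along x and 38 mm high (26 to 64 mm above the bed). Unpressed it lies at y = +21 mm in the jaw's frame, so the grip is 35 mm wide, and 27 mm when the tab is fully squeezed in.
- tab (a joint): travel of the red lock tab, m: 0 = sprung out (locked), 0.008 = fully squeezed in (18 N of squeeze); the jaw is free above about 0.004. If after letting go it stays at 0.002 to 0.004, the tooth sits on the crest of a rack tooth: not locked; squeeze again, shift the jaw 2 or 3 mm and let go again.
- flux_bottle: small brown bottle with white cap, 26 mm wide, 58 mm high, standing left of the holder; origin at its foot; leave alone
- solder_spool: solder spool with blue flanges, 46 mm wide, 40 mm high, standing right of the holder; origin at its foot; leave alone
- white_jar: white open jar, 52 mm wide, 46 mm high, standing farther to the left; origin at its foot; leave alone

How it is judged:
By the outcome, as a careful person would: the job done as asked, in the order asked, and still so for the second after the job is handed in, with the robot touching nothing.
It also fails if it takes over 72 s, if anything falls off the work surface, if the arm or the gripper's body presses on something with over 40 N, if the wrist force passes 120 N, or if a joint passes its speed limit or range.

## Robot

A 6-joint arm with a two-finger parallel gripper is mounted at the origin on a cart in front of the work surface, level with it; the furniture and walls round the work are solid. World frame = base frame: x ahead of the robot, y to its left, z up, the work surface at z = 0. Lengths are in m, angles in rad, forces in N, time in s.
With the tool pointing down it reaches from about 0.275 to 0.875 m from the base axis. Payload 12.5 kg.
Tool frame: the origin (TCP) lies at the very end of the fingers, on their centre line; the grasp point (between the pads) lies 19 mm behind it (env.grip_depth is the distance from the TCP to the grasp point, in m); z points along the fingers, y is the line along which they close (so a half turn about z gives the same grasp; the last joint's range is limited). The gripper opens to 85 mm and grips with 20 to 120 N. Pads are 22 mm wide; open, the fingers measure 114 mm over their backs; the gripper's body (76 mm by 85 mm) begins 54 mm behind the grasp point. The pads swing forward as they close: fully open they stand 13 mm farther back than shut.
Start: joints at [-1.393, 0.351, 1.652, -0, 1.139, -0.085], TCP at [0.143, -0.531, 0.231] pointing down, gripper open.
Joint ranges: [-2.75, 2.75], [-0.79, 2.1], [0.01, 2.65], [-1.57, 4.71], [0.07, 3.14], [-2.87, 2.87]. Speed limits (rad/s): [2.22, 2.22, 2.79, 3.14, 3.14, 3.14].

## Interface

Orientations are given as a 3x3 rotation matrix whose columns are the frame's x, y, z axes.
In Python, from workcell import env, cams, sign_off gives the robot as it stands (env), with the cameras (cams) and the job as plain functions.
- The arm moves only by the shell command python3 shift.py [FORCE], which reads ROWS from standard input. ROWS is a JSON object with one list for each field, all of the same length, 1 to 12, a row being the entries at one place: dx, dy, dz (the shift in m), rx, ry, rz (a rotation vector in rad), jaw (the finger opening in m); each row shifts and turns the commanded pose from where the row before left it, along the tool's axes as they then stand; what a row does not reach is not made up. A row lasts 1/12 s, in which the tool goes at most 0.0417 m and 0.125 rad, less where a joint would pass 70% of its speed; a pose out of reach is approached as far as the arm can. The fingers move at their own pace and stop on an object; FORCE is the grip in N (left out, the last holds). Time passes only in rows, so rows that do not move let the fingers close. It prints the time, the measured TCP pose, the force, the opening and the grip force at its end. Input that does not fit is refused with a message, and nothing moves.
- env.sense(): the state, without advancing time (a new reading comes with each control period).
- cams.grab_frame(name): name is "scene" or "top" or "wrist"; returns a dict with "frame" (420x560x3 uint8, blue, green, red), "camera_matrix" (3x3 intrinsics, pixels), "R" (3x3) and "t" (3): a world point X has camera coordinates R X + t. Camera axes: x right, y down, z forward; pixel columns grow to the right and rows downward; lengths in m; the calibration is good to about 2 mm. A picture is of the moment at which its call begins. There is no depth.
- sign_off(): hands the job in; it is judged then, once.
The state is a dict: "t": time; "qpos": joint angles; "qvel": joint speeds; "joint_efforts": joint torques, N m; "tcp_pos": TCP position; "eef_rot": TCP orientation; "force": force on the tool from outside, world axes, zero at the start; "wrist_torque": the same for the moment, N m; "grip_width": finger opening in m; "gripper_force": force on a finger pad.
Only numpy, scipy, OpenCV 4.12 (cv2) and the standard library are available. Lean on these libraries where they do the work, as an engineer would, in place of code of your own. Each camera call takes 0.05 s, during which the arm holds its last target. There are 200 camera calls.

## Working session

There is one attempt and no reset: what is moved stays moved. The work goes in short steps, Python scripts to look and compute and a shell command to move; the robot and the scene stay as the last step left them, time stands still between calls to the robot, and variables do not carry over. Pictures are saved under pics/ and viewed, at most 10 in all, crops included, and the job is handed in when it is done.

```bash
ls; mkdir -p pics
python3 - <<'E'
from workcell import env, cams, sign_off
import cv2,numpy as np
for n in ("scene","top"):
    g=cams.grab_frame(n); cv2.imwrite(f"pics/{n}0.png",g["frame"]); np.savez(f"{n}0.npz",**g)
    print(n,g["camera_matrix"].round(1).tolist(),(-g["R"].T@g["t"]).round(3),g["R"].round(3).tolist())
s=env.sense();print(s["t"],s["tcp_pos"],s["eef_rot"].round(3),s["grip_width"],env.grip_depth)
E
```

```text
pics
shift.py
workcell.py
scene [[521.0, 0.0, 289.3], [0.0, 521.0, 218.9], [0.0, 0.0, 1.0]] [0.038 0.76  1.06 ] [[-0.813, -0.582, 0.02], [-0.438, 0.59, -0.679], [0.383, -0.56, -0.734]]
top [[415.7, 0.0, 275.8], [0.0, 415.7, 207.0], [0.0, 0.0, 1.0]] [0.502 0.03  0.958] [[-0.009, -1.0, 0.004], [-0.997, 0.009, -0.076], [0.076, -0.004, -0.997]]
0.1 [ 0.14284203 -0.53082978  0.23082205] [[ 0.966  0.26  -0.   ]
 [ 0.26  -0.966  0.001]
 [ 0.    -0.001 -1.   ]] 0.0853206018093896 0.0187
```

View pics/scene0.png

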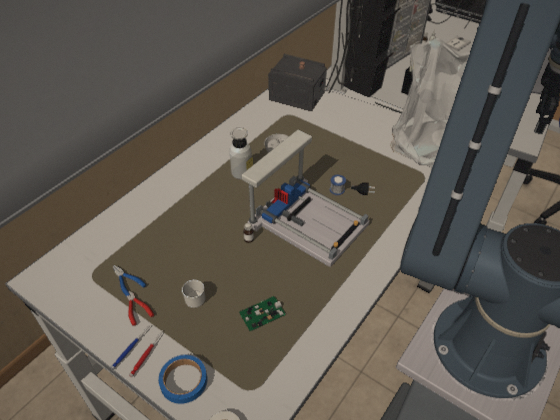

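View pics/top0.png

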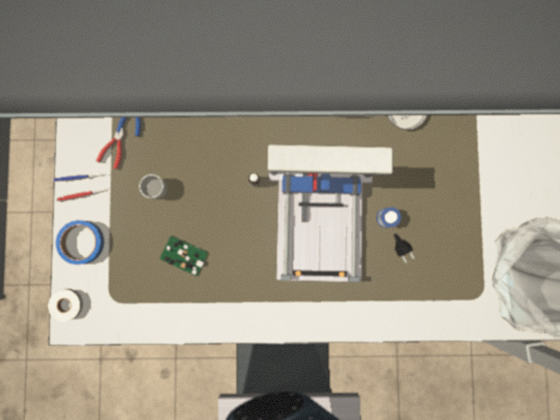

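The scene view shows the board at (262,312), the holder around (315,222) and the lamp bar at (278,157). In the top view the board is at (185,255), the holder spans about (278–365, 170–283), the ledge is at row ~273 and the red tab is at (316,184). Next I'll measure the board by mask and enlarge the holder.

```bash
cat > h.py <<'E'
import numpy as np,cv2
def ray(g,uv,z):
    uv=np.atleast_2d(np.asarray(uv,float)); K,R,t=g["camera_matrix"],g["R"],g["t"]
    d=(np.c_[uv,np.ones(len(uv))]@np.linalg.inv(K).T)@R; c=-R.T@t
    return c+d*((z-c[2])/d[:,2])[:,None]
def proj(g,X):
    X=np.atleast_2d(X); p=(X@g["R"].T+g["t"])@g["camera_matrix"].T; return p[:,:2]/p[:,2:]
def mask(g,lo,hi): return cv2.inRange(cv2.cvtColor(g["frame"],cv2.COLOR_BGR2HSV),lo,hi)
def big(m):
    cs,_=cv2.findContours(m,cv2.RETR_EXTERNAL,cv2.CHAIN_APPROX_NONE); return max(cs,key=cv2.contourArea)[:,0]
def rect(P): return cv2.minAreaRect((P[:,:2]*1000).astype(np.float32))
E
python3 - <<'E'
from h import *
for n in ("top","scene"):
    g=np.load(n+"0.npz")
    m=cv2.morphologyEx(mask(g,(45,60,20),(85,255,255)),cv2.MORPH_CLOSE,np.ones((7,7)))
    c=big(m); print(n,c.mean(0),rect(ray(g,c,.005)))
    for nm,lo,hi in(("red",(0,150,70),(8,255,255)),("blue",(105,120,40),(125,255,255))):
        mm=mask(g,lo,hi); k,l,st,ce=cv2.connectedComponentsWithStats(mm)
        print(nm,[(s.tolist(),q.round(1).tolist()) for s,q in zip(st[1:],ce[1:]) if s[4]>15])
g=np.load("top0.npz"); a=cv2.resize(g["frame"][138:292,262:382],None,fx=5,fy=5,interpolation=cv2.INTER_CUBIC)[:,:]
b=cv2.resize(np.load("scene0.npz")["frame"][170:270,235:385],None,fx=5,fy=5,interpolation=cv2.INTER_CUBIC)
cv2.imwrite("pics/a.png",cv2.resize(a,None,fx=.77,fy=.77)); cv2.imwrite("pics/b.png",b)
E
```

```text
top [184.07936508 256.13492063] ((466.0762634277344, 237.25668334960938), (95.24324035644531, 59.56635284423828), 64.68035888671875)
red [([98, 139, 17, 22, 47], [104.5, 149.9]), ([114, 141, 7, 27, 75], [117.6, 154.6]), ([314, 180, 2, 10, 19], [314.5, 184.3]), ([63, 193, 27, 6, 38], [75.1, 195.4])]
blue [([118, 118, 6, 13, 24], [120.3, 123.3]), ([136, 118, 4, 17, 41], [137.4, 126.5]), ([292, 177, 19, 14, 186], [300.8, 183.6]), ([321, 181, 8, 8, 52], [324.8, 184.4]), ([344, 184, 8, 9, 59], [347.5, 187.7]), ([57, 221, 44, 43, 342], [82.0, 243.0])]
scene [262.         313.18584071] ((465.0328369140625, 239.08367919921875), (95.1195068359375, 60.83474349975586), 64.91221618652344)
red [([272, 189, 16, 14, 99], [280.0, 195.2]), ([134, 298, 20, 19, 112], [144.3, 306.8]), ([129, 300, 7, 25, 87], [131.0, 313.4]), ([131, 345, 22, 29, 114], [141.8, 358.9])]
blue [([267, 183, 39, 34, 470], [286.7, 198.2]), ([262, 213, 10, 10, 51], [266.7, 217.4]), ([123, 273, 23, 14, 93], [135.1, 279.1]), ([120, 276, 9, 20, 74], [123.1, 286.3]), ([113, 339, 25, 27, 102], [125.4, 352.0]), ([159, 355, 48, 48, 602], [183.2, 382.4])]
```

View pics/a.png

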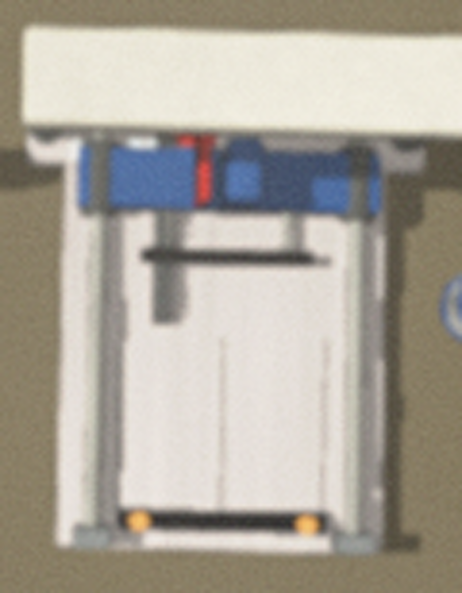

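View pics/b.png

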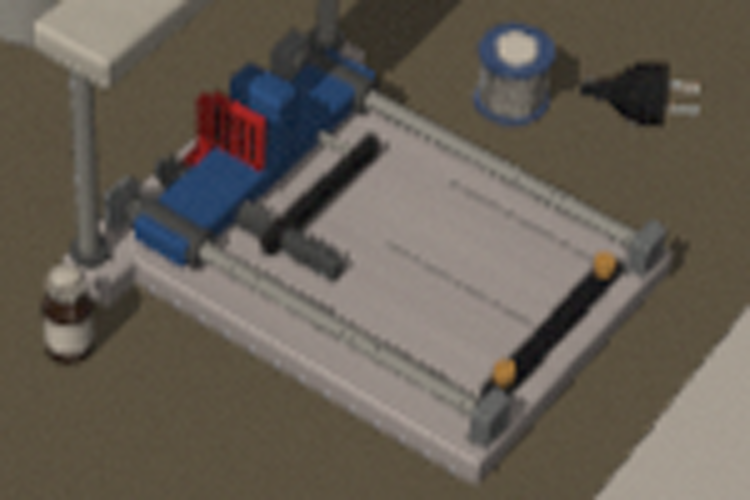

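The enlarged views show the brass screws at top-crop (139,521) and (307,524), scene-crop (504,373) and (604,265); the pad line at top-crop row ~258; the crossbar's front edge at row ~213; and the red tab at (203,175). I'll turn these into positions.

Run:
```python
from h import *
T=np.load("top0.npz");S=np.load("scene0.npz")
a=lambda *p:np.array(p)/3.85+[262-.4,138-.4]; b=lambda *p:np.array(p)/5+[235-.4,170-.4]
pr=lambda n,P:print(n,(P*1000).round(1)[:,:2].tolist())
st=ray(T,a((139,521),(307,524)),.04);ss=ray(S,b((504,371),(604,264)),.04)
pr("screws T",st);pr("screws S",ss)
pr("bed corners T: FL FR, left mid, right mid",ray(T,a((57,548),(385,550),(66,180),(384,200)),.02))
pr("bed S: near(FL),right(FR)",ray(S,b((480,462),(672,262)),.02))
pr("bed S left edge pt",ray(S,b((140,262)),.02))
pr("ledge face T top edge z.032",ray(T,a((150,512),(297,513)),.032))
pr("pad T front top edge z.038",ray(T,a((142,263),(330,265)),.038))
pr("pad S ends z.038",ray(S,b((268,232),(375,138)),.038))
pr("crossbar front T .042",ray(T,a((82,212),(378,214)),.042))
pr("tab left edge top T .084",ray(T,a((193,178),(211,178),(205,204)),.084))
pr("tab S top corners .084",ray(S,b((200,95),(268,128)),.084))
pr("lamp T .185",ray(T,a((23,128),(462,135),(25,28)),.185))
```

```text
screws T [[427.1, -20.8], [424.5, -116.4]]
screws S [[425.2, -18.1], [421.9, -112.8]]
bed corners T: FL FR, left mid, right mid [[410.3, 25.9], [407.4, -164.5], [625.3, 18.6], [611.8, -169.0]]
bed S: near(FL),right(FR) [[410.5, 24.9], [400.4, -153.3]]
bed S left edge pt [[632.1, 18.8]]
ledge face T top edge z.032 [[431.5, -27.6], [430.1, -112.0]]
pad T front top edge z.038 [[574.4, -24.6], [572.2, -133.1]]
pad S ends z.038 [[580.0, -26.6], [574.0, -120.3]]
crossbar front T .042 [[603.8, 9.8], [601.1, -160.7]]
tab left edge top T .084 [[617.4, -50.6], [617.3, -60.5], [603.0, -57.0]]
tab S top corners .084 [[644.0, -51.4], [599.8, -52.8]]
lamp T .185 [[629.4, 41.3], [624.1, -173.0], [678.9, 39.9]]
```

Board centre comes out at (0.4655, 0.238), long axis at 64.8°, and its measured 95×60 mm matches the given size. The holder frame is about (0.534, −0.071) with yaw −0.03. The jaw origin is near x 0.621 and the ledge face near 0.431, which is inside the stated range. Moving to above the board.

```bash
cat >> h.py <<'E'
def delta(env,target):
    s=env.sense(); R=s["eef_rot"]; print("tcp",s["tcp_pos"].round(4),"delta tool",(R.T@(np.array(target)-s["tcp_pos"])).round(4),"\n",R.round(3).tolist(),"F",s["force"].round(1),"w",round(s["grip_width"],4))
E
echo '{"dx":[0.021,0.021,0.021,0.021,0.021,0.021,0.021,0.021,0.021,0.021,0.021,0.021],"dy":[-0.027,-0.027,-0.027,-0.027,-0.027,-0.027,-0.027,-0.027,-0.027,-0.027,-0.027,-0.027],"dz":[0,0,0,0,0,0,0,0,0,0,0,0],"rx":[0,0,0,0,0,0,0,0,0,0,0,0],"ry":[0,0,0,0,0,0,0,0,0,0,0,0],"rz":[0,0,0,0,0,0,0,0,0,0,0,0],"jaw":[0.085,0.085,0.085,0.085,0.085,0.085,0.085,0.085,0.085,0.085,0.085,0.085]}' | python3 shift.py 30
echo '{"dx":[0.021,0.021,0.021,0.021,0.021,0.021,0.021,0.021,0.021,0.021,0.021,0.021],"dy":[-0.027,-0.027,-0.027,-0.027,-0.027,-0.027,-0.027,-0.027,-0.027,-0.027,-0.027,-0.027],"dz":[0,0,0,0,0,0,0,0,0,0,0,0],"rx":[0,0,0,0,0,0,0,0,0,0,0,0],"ry":[0,0,0,0,0,0,0,0,0,0,0,0],"rz":[0,0,0,0,0,0,0,0,0,0,0,0],"jaw":[0.085,0.085,0.085,0.085,0.085,0.085,0.085,0.085,0.085,0.085,0.085,0.085]}' | python3 shift.py
echo '{"dx":[0,0,0,0,0,0,0,0,0,0],"dy":[0,0,0,0,0,0,0,0,0,0],"dz":[0,0,0,0,0,0,0,0,0,0],"rx":[0,0,0,0,0,0,0,0,0,0],"ry":[0,0,0,0,0,0,0,0,0,0],"rz":[-0.12,-0.12,-0.12,-0.12,-0.12,-0.12,-0.12,-0.035,0,0],"jaw":[0.085,0.085,0.085,0.085,0.085,0.085,0.085,0.085,0.085,0.085]}' | python3 shift.py
python3 - <<'E'
from workcell import env, cams, sign_off
from h import *
delta(env,[.4655,.238,.06]); g=cams.grab_frame("wrist"); np.savez("w1.npz",**g)
m=cv2.morphologyEx(mask(g,(45,60,20),(85,255,255)),cv2.MORPH_CLOSE,np.ones((15,15)))
c=big(m); print(c.min(0),c.max(0),rect(ray(g,c,.005))); cv2.imwrite("pics/w1.png",g["frame"])
E
```

```text
t: 1.1
tcp_pos: [0.3022, -0.1511, 0.2313]
eef_rot: [[0.966, 0.259, 0.0], [0.259, -0.966, -0.0], [0.0, 0.0, -1.0]]
force: [0.4, -0.5, 0.4]
grip_width: 0.0851
gripper_force: 0.0
t: 2.1
tcp_pos: [0.4614, 0.2274, 0.231]
eef_rot: [[0.966, 0.26, -0.001], [0.26, -0.966, -0.0], [-0.001, 0.0, -1.0]]
force: [0.3, -0.4, 0.8]
grip_width: 0.0847
gripper_force: 0.0
t: 2.93
tcp_pos: [0.4611, 0.2255, 0.2311]
eef_rot: [[0.421, 0.907, -0.0], [0.907, -0.421, -0.0], [-0.0, -0.0, -1.0]]
force: [-0.2, 0.8, -0.2]
grip_width: 0.0849
gripper_force: 0.0
tcp [0.4611 0.2255 0.2311] delta tool [ 0.0132 -0.0012  0.1711] 
 [[0.421, 0.907, -0.0], [0.907, -0.421, -0.0], [-0.0, -0.0, -1.0]] F [-0.2  0.8 -0.2] w 0.0849
[257 128] [306 202] ((467.7814636230469, 237.48023986816406), (94.48685455322266, 60.37617492675781), 65.08716583251953)
```

```bash
echo '{"dx":[0.0135,0,0,0,0,0,0,0,0,0],"dy":[0,0,0,0,0,0,0,0,0,0],"dz":[0.03,0.035,0.035,0.035,0.035,0.02,0.01,0.005,0,0],"rx":[0,0,0,0,0,0,0,0,0,0],"ry":[0,0,0,0,0,0,0,0,0,0],"rz":[0,0,0,0,0,0,0,0,0,0],"jaw":[0.074,0.074,0.074,0.074,0.074,0.074,0.074,0.074,0.074,0.074]}' | python3 shift.py
echo '{"dx":[0,0,0,0],"dy":[0,0,0,0],"dz":[0.004,0.004,0.003,0],"rx":[0,0,0,0],"ry":[0,0,0,0],"rz":[0,0,0,0],"jaw":[0.07,0.07,0.07,0.07]}' | python3 shift.py
echo '{"dx":[0,0],"dy":[0,0],"dz":[0.003,0],"rx":[0,0],"ry":[0,0],"rz":[0,0],"jaw":[0.07,0.07]}' | python3 shift.py
echo '{"dx":[0,0],"dy":[0,0],"dz":[0.003,0],"rx":[0,0],"ry":[0,0],"rz":[0,0],"jaw":[0.07,0.07]}' | python3 shift.py
```

```text
t: 3.82
tcp_pos: [0.4676, 0.2381, 0.0274]
eef_rot: [[0.42, 0.908, 0.002], [0.908, -0.42, 0.001], [0.001, 0.001, -1.0]]
force: [0.4, 1.4, 0.6]
grip_width: 0.0741
gripper_force: 0.0
t: 4.15
tcp_pos: [0.4668, 0.2378, 0.015]
eef_rot: [[0.42, 0.908, -0.0], [0.908, -0.42, -0.0], [-0.0, -0.0, -1.0]]
force: [-0.6, 0.1, 0.7]
grip_width: 0.0698
gripper_force: 0.0
t: 4.32
tcp_pos: [0.4668, 0.2378, 0.012]
eef_rot: [[0.42, 0.908, -0.0], [0.908, -0.42, -0.0], [-0.0, -0.0, -1.0]]
force: [-0.4, 0.3, 0.1]
grip_width: 0.07
gripper_force: 0.0
t: 4.48
tcp_pos: [0.4668, 0.2378, 0.0089]
eef_rot: [[0.42, 0.908, -0.0], [0.908, -0.42, -0.0], [-0.0, -0.0, -1.0]]
force: [-0.3, -0.5, 0.3]
grip_width: 0.0702
gripper_force: 0.0
```

```bash
echo '{"dx":[0,0],"dy":[0,0],"dz":[0.003,0],"rx":[0,0],"ry":[0,0],"rz":[0,0],"jaw":[0.066,0.066]}' | python3 shift.py
echo '{"dx":[0,0],"dy":[0,0],"dz":[0.002,0],"rx":[0,0],"ry":[0,0],"rz":[0,0],"jaw":[0.066,0.066]}' | python3 shift.py
echo '{"dx":[0,0],"dy":[0,0],"dz":[0.0015,0],"rx":[0,0],"ry":[0,0],"rz":[0,0],"jaw":[0.066,0.066]}' | python3 shift.py
echo '{"dx":[0,0],"dy":[0,0],"dz":[0.0015,0],"rx":[0,0],"ry":[0,0],"rz":[0,0],"jaw":[0.066,0.066]}' | python3 shift.py
```

```text
t: 4.65
tcp_pos: [0.4667, 0.2377, 0.0058]
eef_rot: [[0.42, 0.908, -0.001], [0.908, -0.42, -0.0], [-0.0, -0.0, -1.0]]
force: [-0.4, -0.1, 0.2]
grip_width: 0.066
gripper_force: 0.0
t: 4.82
tcp_pos: [0.4668, 0.2378, 0.004]
eef_rot: [[0.42, 0.908, -0.0], [0.908, -0.42, -0.0], [-0.0, -0.0, -1.0]]
force: [-0.1, 0.7, -0.6]
grip_width: 0.066
gripper_force: 0.0
t: 4.98
tcp_pos: [0.4668, 0.2378, 0.0026]
eef_rot: [[0.42, 0.908, -0.0], [0.908, -0.42, -0.0], [-0.0, -0.0, -1.0]]
force: [-0.8, 0.1, 0.4]
grip_width: 0.0658
gripper_force: 0.0
t: 5.15
tcp_pos: [0.4668, 0.2378, 0.0011]
eef_rot: [[0.42, 0.908, -0.0], [0.908, -0.42, -0.0], [-0.0, -0.0, -1.0]]
force: [-0.0, 0.4, -0.9]
grip_width: 0.0658
gripper_force: 0.0
```

```bash
echo '{"dx":[0,0],"dy":[0,0],"dz":[0.0015,0],"rx":[0,0],"ry":[0,0],"rz":[0,0],"jaw":[0.065,0.065]}' | python3 shift.py
echo '{"dx":[0,0],"dy":[0,0],"dz":[0.0015,0],"rx":[0,0],"ry":[0,0],"rz":[0,0],"jaw":[0.065,0.065]}' | python3 shift.py
echo '{"dx":[0,0],"dy":[0,0],"dz":[0.0015,0],"rx":[0,0],"ry":[0,0],"rz":[0,0],"jaw":[0.065,0.065]}' | python3 shift.py
```

```text
t: 5.32
tcp_pos: [0.4669, 0.2378, -0.0004]
eef_rot: [[0.42, 0.908, -0.0], [0.908, -0.42, -0.0], [-0.0, -0.0, -1.0]]
force: [0.3, -0.1, 0.1]
grip_width: 0.0649
gripper_force: 0.0
t: 5.48
tcp_pos: [0.4668, 0.2378, -0.0019]
eef_rot: [[0.42, 0.908, -0.0], [0.908, -0.42, -0.0], [-0.0, -0.0, -1.0]]
force: [-0.6, -0.9, 0.8]
grip_width: 0.0649
gripper_force: 0.0
t: 5.65
tcp_pos: [0.4668, 0.2378, -0.0034]
eef_rot: [[0.42, 0.908, -0.0], [0.908, -0.42, -0.0], [-0.0, -0.0, -1.0]]
force: [-0.0, -1.5, 0.3]
grip_width: 0.0648
gripper_force: 0.0
```

```bash
echo '{"dx":[0,0],"dy":[0,0],"dz":[0.001,0],"rx":[0,0],"ry":[0,0],"rz":[0,0],"jaw":[0.065,0.065]}' | python3 shift.py | sed -n '2p;4p'
echo '{"dx":[0,0],"dy":[0,0],"dz":[0.001,0],"rx":[0,0],"ry":[0,0],"rz":[0,0],"jaw":[0.065,0.065]}' | python3 shift.py| sed -n '2p;4p'
echo '{"dx":[0,0],"dy":[0,0],"dz":[0.001,0],"rx":[0,0],"ry":[0,0],"rz":[0,0],"jaw":[0.065,0.065]}' | python3 shift.py| sed -n '2p;4p'
```

```text
tcp_pos: [0.4669, 0.2378, -0.0043]
force: [-0.3, 0.1, -0.7]
tcp_pos: [0.4669, 0.2378, -0.0053]
force: [-0.1, 0.4, -0.9]
tcp_pos: [0.467, 0.2379, -0.0062]
force: [-0.0, 0.1, 0.2]
```

```bash
echo '{"dx":[0,0,0,0,0,0],"dy":[0,0,0,0,0,0],"dz":[-0.0014,0,0,0,0,0],"rx":[0,0,0,0,0,0],"ry":[0,0,0,0,0,0],"rz":[0,0,0,0,0,0],"jaw":[0.065,0.055,0.05,0.05,0.05,0.05]}' | python3 shift.py 35
echo '{"dx":[0,0,0,0,0,0,0,0],"dy":[0,0,0,0,0,0,0,0],"dz":[-0.005,-0.01,-0.02,-0.03,-0.03,-0.03,0,0],"rx":[0,0,0,0,0,0,0,0],"ry":[0,0,0,0,0,0,0,0],"rz":[0,0,0,0,0,0,0,0],"jaw":[0.05,0.05,0.05,0.05,0.05,0.05,0.05,0.05]}' | python3 shift.py
python3 - <<'E'
from workcell import env, cams, sign_off
from h import *
delta(env,[.496,-.07,.12]); g=cams.grab_frame("wrist"); np.savez("w2.npz",**g)
cv2.imwrite("pics/w2.png",g["frame"])
E
```

```text
t: 6.65
tcp_pos: [0.467, 0.2379, -0.0042]
eef_rot: [[0.42, 0.908, 0.0], [0.908, -0.42, 0.0], [0.0, 0.0, -1.0]]
force: [-2.6, -0.6, 7.9]
grip_width: 0.0584
gripper_force: 36.0
t: 7.32
tcp_pos: [0.4677, 0.2382, 0.1222]
eef_rot: [[0.42, 0.908, 0.004], [0.908, -0.42, 0.001], [0.003, 0.003, -1.0]]
force: [0.2, 0.4, -1.0]
grip_width: 0.0583
gripper_force: 37.9
tcp [0.4677 0.2382 0.1222] delta tool [-0.2679  0.155   0.0019] 
 [[0.42, 0.908, 0.004], [0.908, -0.42, 0.001], [0.003, 0.003, -1.0]] F [ 0.2  0.4 -1. ] w 0.0583
```

View pics/w2.png

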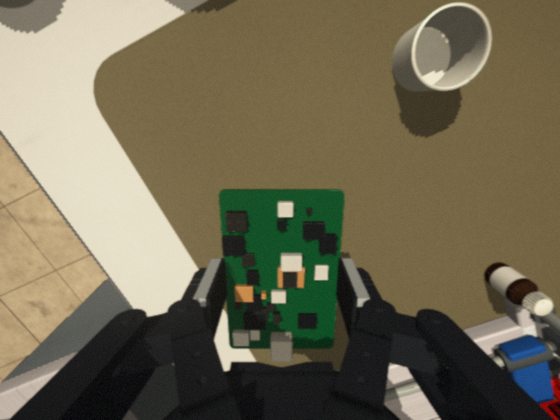

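The wrist view shows the board pinched at mid-length between the pads (left edge ~222, right ~343, rows 190–348), hanging level. Carrying it over to the holder.

```bash
echo '{"dx":[-0.0268,-0.0268,-0.0268,-0.0268,-0.0268,-0.0268,-0.0268,-0.0268,-0.0268,-0.0268],"dy":[0.0155,0.0155,0.0155,0.0155,0.0155,0.0155,0.0155,0.0155,0.0155,0.0155],"dz":[0,0,0,0,0,0,0,0,0,0],"rx":[0,0,0,0,0,0,0,0,0,0],"ry":[0,0,0,0,0,0,0,0,0,0],"rz":[0,0,0,0,0,0,0,0,0,0],"jaw":[0.05,0.05,0.05,0.05,0.05,0.05,0.05,0.05,0.05,0.05]}' | python3 shift.py|head -2
echo '{"dx":[0,0,0,0,0,0,0,0],"dy":[0,0,0,0,0,0,0,0],"dz":[0,0,0,0,0.02,0.02,0,0],"rx":[0,0,0,0,0,0,0,0],"ry":[0,0,0,0,0,0,0,0],"rz":[-0.101,-0.101,-0.101,-0.101,0,0,0,0],"jaw":[0.05,0.05,0.05,0.05,0.05,0.05,0.05,0.05]}' | python3 shift.py
python3 - <<'E'
from workcell import env, cams, sign_off
from h import *
delta(env,[.496,-.07,.0175])
g=cams.grab_frame("top"); s=cams.grab_frame("scene")
for n,q in(("t",g),("s",s)):
    np.savez(n+"3.npz",**q)
    m=cv2.morphologyEx(mask(q,(45,60,20),(85,255,255)),cv2.MORPH_CLOSE,np.ones((7,7))); c=big(m); print(n,len(c),rect(ray(q,c,.085)))
a=cv2.resize(g["frame"][138:292,262:382],None,fx=3.5,fy=3.5,interpolation=cv2.INTER_CUBIC)
b=cv2.resize(s["frame"][170:270,255:375],None,fx=3.1,fy=3.1,interpolation=cv2.INTER_CUBIC)
o=np.zeros((max(a.shape[0],b.shape[0]),a.shape[1]+b.shape[1],3),np.uint8);o[:a.shape[0],:a.shape[1]]=a;o[:b.shape[0],a.shape[1]:]=b
cv2.imwrite("pics/c3.png",o);print(o.shape)
E
```

```text
t: 8.2
tcp_pos: [0.4943, -0.0718, 0.1191]
t: 8.87
tcp_pos: [0.4941, -0.0702, 0.0791]
eef_rot: [[0.029, 1.0, -0.004], [1.0, -0.029, 0.001], [0.001, -0.004, -1.0]]
force: [-0.0, -0.7, -0.6]
grip_width: 0.0586
gripper_force: 38.0
tcp [ 0.4941 -0.0702  0.0791] delta tool [0.0002 0.0021 0.0616] 
 [[0.029, 1.0, -0.004], [1.0, -0.029, 0.001], [0.001, -0.004, -1.0]] F [-0.  -0.7 -0.6] w 0.0586
t 1 ((142.5272216796875, -242.7611846923828), (0.0, 0.0), 0.0)
s 84 ((496.0224609375, -71.85173797607422), (93.23797607421875, 59.47584533691406), 87.78116607666016)
(539, 792, 3)
```

View pics/c3.png

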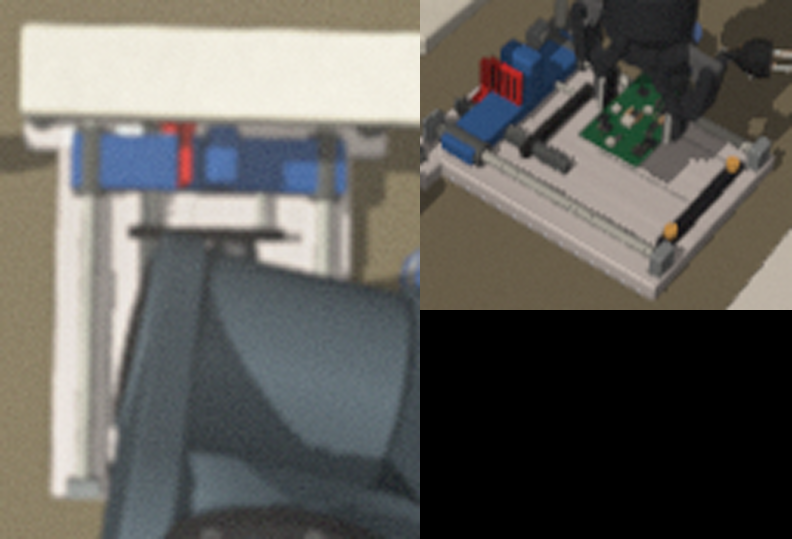

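The scene crop shows the board over the bed at about (625,120), square to the ledge; by ray its centre is (0.496, −0.072) with yaw 87.8°. Lowering it.

```bash
echo '{"dx":[0,0,0,0,0,0],"dy":[0,0,0,0,0,0],"dz":[0.02,0.02,0.012,0.006,0,0],"rx":[0,0,0,0,0,0],"ry":[0,0,0,0,0,0],"rz":[0,0,0,0,0,0],"jaw":[0.05,0.05,0.05,0.05,0.05,0.05]}' | python3 shift.py|sed -n '2p;4p'
echo '{"dx":[0,0,0],"dy":[0,0,0],"dz":[0.003,0,0],"rx":[0,0,0],"ry":[0,0,0],"rz":[0,0,0],"jaw":[0.05,0.05,0.05]}' | python3 shift.py|sed -n '2p;4p'
echo '{"dx":[0,0,0],"dy":[0,0,0],"dz":[0.001,0,0],"rx":[0,0,0],"ry":[0,0,0],"rz":[0,0,0],"jaw":[0.05,0.05,0.05]}' | python3 shift.py|sed -n '2p;4p'
```

```text
tcp_pos: [0.4956, -0.0705, 0.0229]
force: [-0.9, -0.4, -0.2]
tcp_pos: [0.4954, -0.0705, 0.0197]
force: [-0.2, 0.4, -0.0]
tcp_pos: [0.4952, -0.0705, 0.0183]
force: [0.1, -0.3, -0.3]
```

```bash
echo '{"dx":[0,0,0],"dy":[0,0,0],"dz":[0.001,0,0],"rx":[0,0,0],"ry":[0,0,0],"rz":[0,0,0],"jaw":[0.05,0.05,0.05]}' | python3 shift.py|sed -n '2p;4p'
echo '{"dx":[0,0,0],"dy":[0,0,0],"dz":[0.001,0,0],"rx":[0,0,0],"ry":[0,0,0],"rz":[0,0,0],"jaw":[0.05,0.05,0.05]}' | python3 shift.py|sed -n '2p;4p'
```

```text
tcp_pos: [0.4951, -0.0705, 0.0171]
force: [0.2, 0.4, 0.2]
tcp_pos: [0.4951, -0.0705, 0.0161]
force: [0.3, -0.3, -1.1]
```

```bash
echo '{"dx":[0,0],"dy":[0,0],"dz":[0.0008,0],"rx":[0,0],"ry":[0,0],"rz":[0,0],"jaw":[0.05,0.05]}' | python3 shift.py|sed -n '2p;4p'
echo '{"dx":[0,0,0,0,0,0,0,0,0,0,0,0],"dy":[0,0,0,0,0,0,0,0,0,0,0,0],"dz":[0,0,0,0,0,0,-0.01,-0.03,-0.03,-0.03,-0.03,0],"rx":[0,0,0,0,0,0,0,0,0,0,0,0],"ry":[0,0,0,0,0,0,0,0,0,0,0,0],"rz":[0,0,0,0,0,0,0,0,0,0,0,0],"jaw":[0.061,0.066,0.072,0.074,0.074,0.074,0.074,0.074,0.074,0.074,0.074,0.074]}' | python3 shift.py
```

```text
tcp_pos: [0.4952, -0.0705, 0.0158]
force: [-2.2, -0.0, 6.7]
t: 11.63
tcp_pos: [0.4976, -0.071, 0.1512]
eef_rot: [[0.029, 1.0, 0.008], [1.0, -0.029, -0.002], [-0.002, 0.008, -1.0]]
force: [0.1, -0.4, 0.6]
grip_width: 0.0738
gripper_force: 0.0
```

```bash
echo '{"dx":[0,0,0,0,0,0,0,0,0,0,0,0],"dy":[0,0,0,0,0,0,0,0,0,0,0,0],"dz":[-0.01,-0.01,0,0,0,0,0,0,0,0,0,0],"rx":[0,0,0,0,0,0,0,0,0,0,0,0],"ry":[0,0,0,0,0,0,0,0,0,0,0,0],"rz":[0.1208,0.1208,0.1208,0.1208,0.1208,0.1208,0.1208,0.1208,0.1208,0.1208,0.1208,0.1208],"jaw":[0.065,0.065,0.065,0.065,0.065,0.065,0.065,0.065,0.065,0.065,0.065,0.065]}' | python3 shift.py|sed -n '2,4p'
echo '{"dx":[0,0,0,0,0,0,0,0,0,0],"dy":[0,0,0,0,0,0,0,0,0,0],"dz":[0,0,0,0,0,0,0,0,0,0],"rx":[0,0,0,0,0,0,0,0,0,0],"ry":[0,0.1,0.1,0.1,0.1,0.1,0.1,0.1,0,0],"rz":[0.1208,0,0,0,0,0,0,0,0,0],"jaw":[0.065,0.065,0.065,0.065,0.065,0.065,0.065,0.065,0.065,0.065]}' | python3 shift.py|sed -n '2,4p'
python3 - <<'E'
from workcell import env, cams, sign_off
from h import *
delta(env,[.556,-.0715,.1475]);print(env.sense()["qpos"].round(3))
g=cams.grab_frame("top"); s=cams.grab_frame("scene"); w=cams.grab_frame("wrist")
for n,q in(("t",g),("s",s),("w",w)):
    np.savez(n+"4.npz",**q)
    m=cv2.morphologyEx(mask(q,(45,60,20),(85,255,255)),cv2.MORPH_CLOSE,np.ones((7,7))); c=big(m); print(n,len(c),rect(ray(q,c,.025)))
a=w["frame"]
b=cv2.resize(s["frame"][170:270,255:375],None,fx=2,fy=2,interpolation=cv2.INTER_CUBIC)
c=cv2.resize(g["frame"][160:292,262:382],None,fx=1.6,fy=1.6,interpolation=cv2.INTER_CUBIC)
o=np.zeros((420,800,3),np.uint8);o[:,:560]=a;o[:200,560:]=b;o[200:200+211,560:560+192]=c
cv2.imwrite("pics/c4.png",o)
E
```

```text
tcp_pos: [0.495, -0.0704, 0.1657]
eef_rot: [[0.996, 0.086, 0.0], [0.086, -0.996, 0.0], [0.0, -0.0, -1.0]]
force: [0.4, -0.1, -0.2]
tcp_pos: [0.4975, -0.0642, 0.1659]
eef_rot: [[0.838, -0.013, 0.546], [-0.022, -1.0, 0.009], [0.546, -0.02, -0.838]]
force: [-0.2, 0.5, -0.4]
tcp [ 0.4975 -0.0642  0.1659] delta tool [0.0392 0.0069 0.0473] 
 [[0.838, -0.013, 0.546], [-0.022, -1.0, 0.009], [0.546, -0.02, -0.838]] F [-0.2  0.5 -0.4] w 0.0652
[-0.317  0.185  2.213  0.762  0.262  0.58 ]
t 153 ((494.003662109375, -70.31446838378906), (89.74110412597656, 53.63365936279297), 89.22976684570312)
s 81 ((493.21112060546875, -68.51171875), (93.07371520996094, 57.97570037841797), 88.39454650878906)
w 333 ((495.7630920410156, -70.86687469482422), (94.32551574707031, 59.061065673828125), 87.87406158447266)
```

View pics/c4.png

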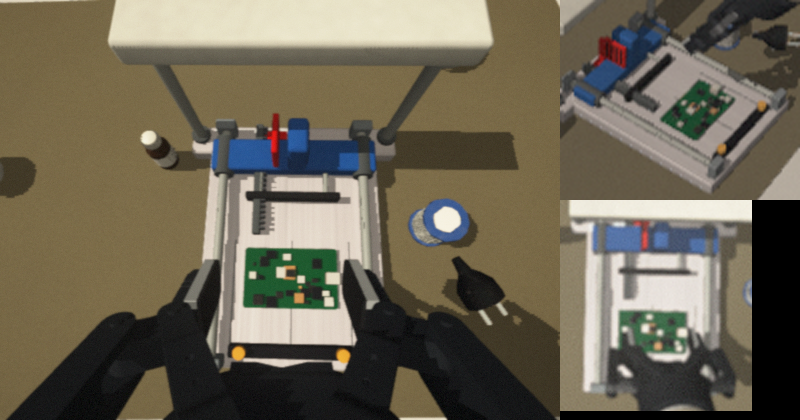

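The wrist view shows the board lying flat at (292,277), square between the ledge and the pad. By ray its centre is (0.496, −0.071) with yaw 87.9°. The arm is near the wrist singularity (q5=0.26), so I'll lean farther in small steps to pass it.

```bash
for i in 1; do echo '{"dx":[0,0,0,0,0,0,0,0,0,0],"dy":[0,0,0,0,0,0,0,0,0,0],"dz":[0,0,0,0,0,0,0,0,0,0],"rx":[0,0,0,0,0,0,0,0,0,0],"ry":[0.04,0.04,0.04,0.04,0.04,0.04,0,0,0,0],"rz":[0,0,0,0,0,0,0,0,0,0],"jaw":[0.065,0.065,0.065,0.065,0.065,0.065,0.065,0.065,0.065,0.065]}' | python3 shift.py|sed -n '1,4p'; done
python3 - <<'E'
from workcell import env, cams, sign_off
from h import *
delta(env,[.546,-.0711,.14]);print(env.sense()["qpos"].round(3))
E
```

```text
t: 14.45
tcp_pos: [0.4983, -0.061, 0.1657]
eef_rot: [[0.736, -0.005, 0.677], [-0.023, -1.0, 0.018], [0.677, -0.029, -0.736]]
force: [0.3, 0.5, 0.2]
tcp [ 0.4983 -0.061   0.1657] delta tool [0.0179 0.0106 0.051 ] 
 [[0.736, -0.005, 0.677], [-0.023, -1.0, 0.018], [0.677, -0.029, -0.736]] F [0.3 0.5 0.2] w 0.0646
[-0.347  0.196  2.309  1.844  0.26  -0.521]
```

```bash
cat >> h.py <<'E'
from scipy.spatial.transform import Rotation as Ro
def goal(env,lean,gp,yaw=-.03,back=0.):
    "tool pose with closing axis along holder y, grasp point gp, drawn back"
    s=env.sense(); R=s["eef_rot"]; l=np.radians(lean); c,k=np.cos(l),np.sin(l)
    G=Ro.from_euler("z",yaw).as_matrix()@np.array([[c,0,k],[0,-1,0],[k,0,-c]])
    tcp=np.array(gp)+G[:,2]*(.019-back)
    print("tcp",s["tcp_pos"].round(4),"goal",tcp.round(4),"d tool(now)",(R.T@(tcp-s["tcp_pos"])).round(4),"rotvec",Ro.from_matrix(R.T@G).as_rotvec().round(4),"q",s["qpos"].round(3),"F",s["force"].round(1),"w",round(float(s["grip_width"]),4))
E
python3 - <<'E'
from workcell import env, cams, sign_off
from h import *
goal(env,45,[.621,-.0738,.071],back=.11)
w=np.load("w4.npz")
pr=lambda n,P:print(n,(P*1000).round(1)[:,:2].tolist())
pr("pad top ends",ray(w,[(247,202),(340,202)],.038))
m=mask(w,(0,150,70),(8,255,255));c=big(m);print(c.min(0),c.max(0))
pr("tab",ray(w,[(272,114),(280,114)],.084))
pr("blk",ray(w,[(289,120),(308,120)],.086))
pr("ledge face",ray(w,[(248,345),(335,347)],.032))
E
```

```text
tcp [ 0.4983 -0.061   0.1657] goal [ 0.5567 -0.0719  0.1353] d tool(now) [0.0226 0.0115 0.0616] rotvec [-0.0386  0.0419 -0.0018] q [-0.347  0.196  2.309  1.844  0.26  -0.521] F [0.3 0.5 0.2] w 0.0646
pad top ends [[572.5, -27.1], [570.7, -123.7]]
[265 113] [286 165]
tab [[645.9, -55.9], [645.8, -63.5]]
blk [[638.0, -71.8], [637.5, -89.6]]
ledge face [[433.8, -29.5], [431.3, -111.4]]
```

```bash
echo '{"dx":[0.0075,0.0075,0.0075,0,0,0],"dy":[0.0045,0.0045,0.0045,0,0,0],"dz":[0.0205,0.0205,0.0205,0,0,0],"rx":[-0.013,-0.013,-0.013,0,0,0],"ry":[0.014,0.014,0.014,0,0,0],"rz":[0,0,0,0,0,0],"jaw":[0.065,0.065,0.065,0.065,0.065,0.065]}' | python3 shift.py|sed -n '1,4p'
python3 - <<'E'
from workcell import env, cams, sign_off
from h import *
goal(env,45,[.621,-.0745,.071],back=.11)
goal(env,45,[.621,-.0745,.071],back=.0)
g=cams.grab_frame("wrist");np.savez("w5.npz",**g);cv2.imwrite("pics/w5.png",g["frame"])
E
```

```text
t: 14.95
tcp_pos: [0.5547, -0.0741, 0.1367]
eef_rot: [[0.708, -0.03, 0.706], [-0.023, -1.0, -0.02], [0.706, -0.002, -0.708]]
force: [0.0, -0.1, -0.3]
tcp [ 0.5547 -0.0741  0.1367] goal [ 0.5567 -0.0726  0.1353] d tool(now) [ 0.0004 -0.0016  0.0024] rotvec [-0.0013  0.0014 -0.0018] q [-0.31   0.357  2.217  2.344  0.277 -0.991] F [ 0.  -0.1 -0.3] w 0.0652
tcp [ 0.5547 -0.0741  0.1367] goal [ 0.6344 -0.0749  0.0576] d tool(now) [ 0.0006 -0.0014  0.1124] rotvec [-0.0013  0.0014 -0.0018] q [-0.31   0.357  2.217  2.344  0.277 -0.991] F [ 0.  -0.1 -0.3] w 0.0652
```

View pics/w5.png

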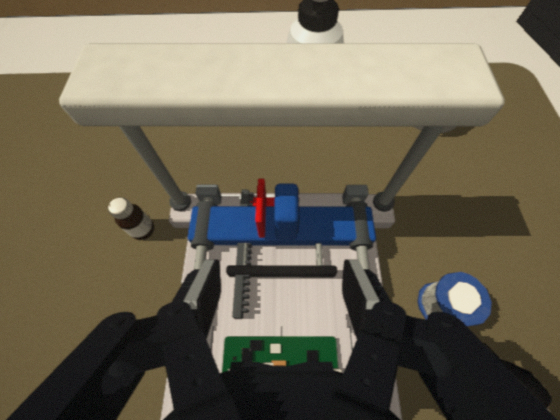

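The view shows the tab at column ~257 and the block's right face at ~298, with the grip midway between the fingers (209…352, centre ~280). The lamp bar is well clear above. Advancing along the tool axis.

```bash
echo '{"dx":[0,0,0,0,0,0],"dy":[-0.0005,-0.0005,0,0,0,0],"dz":[0.02,0.025,0.025,0.015,0,0],"rx":[0,0,0,0,0,0],"ry":[0,0,0,0,0,0],"rz":[0,0,0,0,0,0],"jaw":[0.06,0.06,0.06,0.06,0.06,0.06]}' | python3 shift.py|sed -n '1,4p'
echo '{"dx":[0,0,0,0,0],"dy":[0,0,0,0,0],"dz":[0.01,0.01,0.005,0,0],"rx":[0,0,0,0,0],"ry":[0,0,0,0,0],"rz":[0,0,0,0,0],"jaw":[0.06,0.06,0.06,0.06,0.06]}' | python3 shift.py|sed -n '1,5p'
python3 - <<'E'
from workcell import env, cams, sign_off
from h import *
goal(env,45,[.621,-.0745,.071],back=.0)
E
```

```text
t: 15.5
tcp_pos: [0.6146, -0.075, 0.0767]
eef_rot: [[0.708, -0.031, 0.706], [-0.023, -1.0, -0.02], [0.706, -0.002, -0.708]]
force: [-0.4, -0.9, 1.2]
t: 15.92
tcp_pos: [0.6328, -0.0757, 0.0587]
eef_rot: [[0.707, -0.031, 0.706], [-0.023, -1.0, -0.021], [0.707, -0.002, -0.708]]
force: [-0.5, 0.7, 0.1]
grip_width: 0.0598
tcp [ 0.6328 -0.0757  0.0587] goal [ 0.6344 -0.0749  0.0576] d tool(now) [ 0.0003 -0.0008  0.002 ] rotvec [-0.0004  0.0008 -0.0021] q [-0.259  0.624  2.042  2.632  0.336 -1.247] F [-0.5  0.7  0.1] w 0.0598
```

```bash
echo '{"dx":[0,0,0,0,0,0,0,0],"dy":[0,0,0,0,0,0,0,0],"dz":[0,0,0,0,0,0,0,0],"rx":[0,0,0,0,0,0,0,0],"ry":[0,0,0,0,0,0,0,0],"rz":[0,0,0,0,0,0,0,0],"jaw":[0.04,0.03,0.02,0.02,0.02,0.02,0.02,0.02]}' | python3 shift.py 35
python3 - <<'E'
from workcell import env, cams, sign_off
from h import *
goal(env,45,[.621,-.0745,.071],back=.0)
E
```

```text
t: 16.58
tcp_pos: [0.6336, -0.0772, 0.0601]
eef_rot: [[0.705, -0.034, 0.708], [-0.026, -0.999, -0.023], [0.708, -0.002, -0.706]]
force: [-0.9, -11.1, 4.0]
grip_width: 0.0257
gripper_force: 35.8
tcp [ 0.6336 -0.0772  0.0601] goal [ 0.6344 -0.0749  0.0576] d tool(now) [-0.0013 -0.0023  0.0024] rotvec [ 0.0017 -0.0019 -0.0045] q [-0.261  0.623  2.041  2.633  0.336 -1.247] F [ -0.9 -11.1   4. ] w 0.0257
```

The tab is fully squeezed (25.7 mm opening at 35 N). I'll ease the side load, then slide the jaw along −x of the holder.

```bash
echo '{"dx":[0,0,0],"dy":[0.0015,0,0],"dz":[0,0,0],"rx":[0,0,0],"ry":[0,0,0],"rz":[0,0,0],"jaw":[0.02,0.02,0.02]}' | python3 shift.py|sed -n '2,6p'
echo '{"dx":[-0.003,-0.004,-0.004,-0.004,0,0],"dy":[0,0,0,0,0,0],"dz":[-0.003,-0.004,-0.004,-0.004,0,0],"rx":[0,0,0,0,0,0],"ry":[0,0,0,0,0,0],"rz":[0,0,0,0,0,0],"jaw":[0.02,0.02,0.02,0.02,0.02,0.02]}' | python3 shift.py|sed -n '2,6p'
python3 - <<'E'
from workcell import env, cams, sign_off
from h import *
goal(env,45,[.6,-.0745,.071],back=.0)
E
```

```text
tcp_pos: [0.6336, -0.0774, 0.0602]
eef_rot: [[0.705, -0.032, 0.709], [-0.024, -0.999, -0.021], [0.709, -0.002, -0.705]]
force: [-0.5, -1.7, 6.9]
grip_width: 0.0253
gripper_force: 37.4
tcp_pos: [0.6121, -0.0767, 0.0602]
eef_rot: [[0.705, -0.032, 0.709], [-0.024, -0.999, -0.021], [0.709, -0.002, -0.705]]
force: [-1.3, -0.9, 9.4]
grip_width: 0.0255
gripper_force: 36.9
tcp [ 0.6121 -0.0767  0.0602] goal [ 0.6134 -0.0749  0.0576] d tool(now) [-0.001  -0.0018  0.0028] rotvec [-0.0002 -0.0027 -0.0025] q [-0.274  0.604  2.094  2.647  0.37  -1.277] F [-1.3 -0.9  9.4] w 0.0255
```

```bash
echo '{"dx":[-0.0035,-0.004,-0.004,-0.004,-0.004,-0.004,-0.004,0,0],"dy":[0,0,0,0,0,0,0,0,0],"dz":[-0.0045,-0.004,-0.004,-0.004,-0.004,-0.004,-0.004,0,0],"rx":[0,0,0,0,0,0,0,0,0],"ry":[0,0,0,0,0,0,0,0,0],"rz":[0,0,0,0,0,0,0,0,0],"jaw":[0.02,0.02,0.02,0.02,0.02,0.02,0.02,0.02,0.02]}' | python3 shift.py|sed -n '2,6p'
echo '{"dx":[-0.002,-0.002,-0.002,0,0,0],"dy":[0,0,0,0,0,0],"dz":[-0.002,-0.002,-0.002,0,0,0],"rx":[0,0,0,0,0,0],"ry":[0,0,0,0,0,0],"rz":[0,0,0,0,0,0],"jaw":[0.02,0.02,0.02,0.02,0.02,0.02]}' | python3 shift.py|sed -n '2,6p'
```

```text
tcp_pos: [0.5719, -0.0754, 0.0602]
eef_rot: [[0.706, -0.032, 0.707], [-0.024, -0.999, -0.021], [0.708, -0.002, -0.706]]
force: [-0.8, -0.7, 5.3]
grip_width: 0.025
gripper_force: 37.3
tcp_pos: [0.5635, -0.0751, 0.0602]
eef_rot: [[0.706, -0.031, 0.707], [-0.023, -1.0, -0.021], [0.708, -0.002, -0.706]]
force: [-0.5, -1.0, 9.8]
grip_width: 0.0251
gripper_force: 37.6
```

```bash
for k in a; do
echo '{"dx":[-0.002,0,0],"dy":[0,0,0],"dz":[-0.002,0,0],"rx":[0,0,0],"ry":[0,0,0],"rz":[0,0,0],"jaw":[0.02,0.02,0.02]}' | python3 shift.py|sed -n '2p;4,6p'
echo '{"dx":[-0.002,0,0],"dy":[0,0,0],"dz":[-0.002,0,0],"rx":[0,0,0],"ry":[0,0,0],"rz":[0,0,0],"jaw":[0.02,0.02,0.02]}' | python3 shift.py|sed -n '2p;4p'
echo '{"dx":[-0.002,0,0],"dy":[0,0,0],"dz":[-0.002,0,0],"rx":[0,0,0],"ry":[0,0,0],"rz":[0,0,0],"jaw":[0.02,0.02,0.02]}' | python3 shift.py|sed -n '2p;4p'
echo '{"dx":[-0.002,0,0],"dy":[0,0,0],"dz":[-0.002,0,0],"rx":[0,0,0],"ry":[0,0,0],"rz":[0,0,0],"jaw":[0.02,0.02,0.02]}' | python3 shift.py|sed -n '2p;4p'
done
```

```text
tcp_pos: [0.5607, -0.075, 0.0602]
force: [-1.3, -0.6, 10.7]
grip_width: 0.0252
gripper_force: 37.6
tcp_pos: [0.5579, -0.0749, 0.0602]
force: [-0.1, 0.4, 9.9]
tcp_pos: [0.5551, -0.0748, 0.0602]
force: [-0.2, -1.1, 10.0]
tcp_pos: [0.5522, -0.0747, 0.0602]
force: [-0.2, -0.2, 10.0]
```

```bash
echo '{"dx":[-0.0014,0,0],"dy":[0,0,0],"dz":[-0.0014,0,0],"rx":[0,0,0],"ry":[0,0,0],"rz":[0,0,0],"jaw":[0.02,0.02,0.02]}' | python3 shift.py|sed -n '2p;4p'
echo '{"dx":[-0.0014,0,0],"dy":[0,0,0],"dz":[-0.0014,0,0],"rx":[0,0,0],"ry":[0,0,0],"rz":[0,0,0],"jaw":[0.02,0.02,0.02]}' | python3 shift.py|sed -n '2p;4p'
echo '{"dx":[-0.0014,0,0],"dy":[0,0,0],"dz":[-0.0014,0,0],"rx":[0,0,0],"ry":[0,0,0],"rz":[0,0,0],"jaw":[0.02,0.02,0.02]}' | python3 shift.py|sed -n '2p;4p'
```

```text
tcp_pos: [0.5502, -0.0746, 0.0602]
force: [-0.5, -0.3, 9.7]
tcp_pos: [0.5484, -0.0746, 0.0602]
force: [2.2, 1.1, 8.9]
tcp_pos: [0.5466, -0.0745, 0.0602]
force: [2.6, 0.5, 6.4]
```

```bash
echo '{"dx":[-0.002,-0.002,0,0],"dy":[0,0,0,0],"dz":[-0.002,-0.002,0,0],"rx":[0,0,0,0],"ry":[0,0,0,0],"rz":[0,0,0,0],"jaw":[0.02,0.02,0.02,0.02]}' | python3 shift.py|sed -n '2p;4p'
echo '{"dx":[-0.0015,-0.0014,0,0],"dy":[0,0,0,0],"dz":[-0.0015,-0.0014,0,0],"rx":[0,0,0,0],"ry":[0,0,0,0],"rz":[0,0,0,0],"jaw":[0.02,0.02,0.02,0.02]}' | python3 shift.py|sed -n '2p;4,6p'
python3 - <<'E'
from workcell import env, cams, sign_off
from h import *
g=cams.grab_frame("top"); s=cams.grab_frame("scene"); w=cams.grab_frame("wrist")
for n,q in(("t",g),("s",s),("w",w)): np.savez(n+"6.npz",**q)
b=cv2.resize(s["frame"][175:270,260:375],None,fx=2.7,fy=2.7,interpolation=cv2.INTER_CUBIC)
c=cv2.resize(g["frame"][160:292,262:382],None,fx=2.3,fy=2.3,interpolation=cv2.INTER_CUBIC)
o=np.zeros((570,800,3),np.uint8);o[:420,:480]=w["frame"][:,40:520];o[:b.shape[0],480:480+b.shape[1]]=b;o[260:260+c.shape[0],482:482+c.shape[1]]=c
cv2.imwrite("pics/c6.png",o)
E
```

```text
tcp_pos: [0.5411, -0.0743, 0.0602]
force: [4.8, 1.3, 4.2]
tcp_pos: [0.537, -0.0742, 0.0602]
force: [5.5, 0.8, 3.5]
grip_width: 0.0252
gripper_force: 36.4
```

View pics/c6.png

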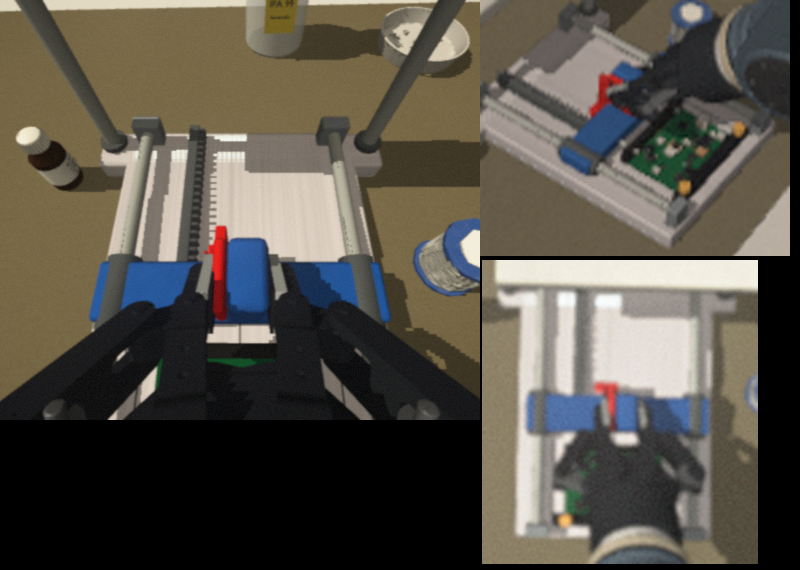

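The crops show the jaw slid forward, the board up against the ledge and the pad behind it, with the tab (red) still squeezed at top-crop (607,400). I'll check the jaw's travel by the crossbar edges against the TCP travel.

Run:
```python
from h import *
def edges(f,c0,c1):
    g=np.load(f); b=g["frame"][:,c0:c1].astype(float); p=(b[...,0]-b[...,2]).mean(1)[165:260]
    h=p.max()/2; i=np.where(p>h)[0]; a,z=i[0],i[-1]
    r1=a-1+(h-p[a-1])/(p[a]-p[a-1]); r2=z+(p[z]-h)/(p[z]-p[z+1])
    P=ray(g,[((c0+c1)/2,165+r1),((c0+c1)/2,165+r2)],.042); return (P[:,0]*1000).round(1)
for c in((293,305),(293,299)):
    print(edges("top0.npz",*c),edges("t6.npz",*c))
S=np.load("s6.npz");T=np.load("t6.npz")
# expected jaw front edge in scene
```

```text
[640.  606.7] [546.1 512.9]
[640.3 606.8] [546.2 512.9]
```

Jaw travel is about 94 mm, so the pad is sprung back about 10 mm, which agrees with the force. About 4.5 mm more.

```bash
echo '{"dx":[-0.0016,-0.0016,0,0,0],"dy":[0,0,0,0,0],"dz":[-0.0016,-0.0016,0,0,0],"rx":[0,0,0,0,0],"ry":[0,0,0,0,0],"rz":[0,0,0,0,0],"jaw":[0.02,0.02,0.02,0.02,0.02]}' | python3 shift.py|sed -n '2p;4,6p'
python3 - <<'E'
from workcell import env, cams, sign_off
from h import *
g=cams.grab_frame("top");np.savez("t7.npz",**g)
b=g["frame"][:,293:305].astype(float); p=(b[...,0]-b[...,2]).mean(1)[165:260]
h=p.max()/2; i=np.where(p>h)[0]; a,z=i[0],i[-1]
print(ray(g,[(299,165+a-1+(h-p[a-1])/(p[a]-p[a-1])),(299,165+z+(p[z]-h)/(p[z]-p[z+1]))],.042)[:,0].round(4))
F=[cams.grab_frame("top") and env.sense()["force"] for _ in range(6)];print(np.mean(F,0).round(2))
E
```

```text
tcp_pos: [0.5327, -0.0741, 0.0602]
force: [7.8, 0.7, 2.0]
grip_width: 0.0252
gripper_force: 36.2
[0.5417 0.5086]
[7.92 0.98 2.63]
```

```bash
echo '{"dx":[0,0,0,0,0,0],"dy":[0,0,0,0,0,0],"dz":[0,0,0,0,0,0],"rx":[0,0,0,0,0,0],"ry":[0,0,0,0,0,0],"rz":[0,0,0,0,0,0],"jaw":[0.06,0.06,0.06,0.06,0.06,0.06]}' | python3 shift.py|sed -n '2p;4,6p'
echo '{"dx":[0,0,0,0,0,0,0,0,0],"dy":[0,0,0,0,0,0,0,0,0],"dz":[-0.01,-0.02,-0.03,-0.03,-0.03,-0.03,-0.02,0,0],"rx":[0,0,0,0,0,0,0,0,0],"ry":[0,0,0,0,0,0,0,0,0],"rz":[0,0,0,0,0,0,0,0,0],"jaw":[0.06,0.06,0.06,0.06,0.06,0.06,0.06,0.06,0.06]}' | python3 shift.py|sed -n '1,5p'
python3 - <<'E'
from workcell import env, cams, sign_off
from h import *
g=cams.grab_frame("top");s=cams.grab_frame("scene"); w=cams.grab_frame("wrist")
for n,q in(("t",g),("s",s),("w",w)): np.savez(n+"8.npz",**q)
b=g["frame"][:,293:305].astype(float); p=(b[...,0]-b[...,2]).mean(1)[165:260]
h=p.max()/2; i=np.where(p>h)[0]; a,z=i[0],i[-1]
print(ray(g,[(299,165+a-1+(h-p[a-1])/(p[a]-p[a-1])),(299,165+z+(p[z]-h)/(p[z]-p[z+1]))],.042)[:,0].round(4))
for n,q in(("s",s),("w",w)):
    c=big(cv2.morphologyEx(mask(q,(45,60,20),(85,255,255)),cv2.MORPH_CLOSE,np.ones((7,7))));print(n,rect(ray(q,c,.025)),c.min(0),c.max(0))
print(env.sense()["qpos"].round(2))
cr=cv2.resize(s["frame"][175:270,260:375],None,fx=2.0,fy=2.0,interpolation=cv2.INTER_CUBIC)
o=np.zeros((420,800,3),np.uint8);o[:,:560]=w["frame"];o[:190,560:790]=cr
c=cv2.resize(g["frame"][190:292,272:372],None,fx=2.2,fy=2.2,interpolation=cv2.INTER_CUBIC);o[195:195+c.shape[0],562:562+c.shape[1]]=c[:225]
cv2.imwrite("pics/c8.png",o)
E
```

```text
tcp_pos: [0.5317, -0.0741, 0.0595]
force: [-0.7, 0.4, -0.6]
grip_width: 0.0599
gripper_force: 0.0
t: 23.17
tcp_pos: [0.4161, -0.0709, 0.1774]
eef_rot: [[0.705, -0.031, 0.709], [-0.023, -1.0, -0.021], [0.709, -0.002, -0.705]]
force: [-0.3, -0.0, -0.4]
grip_width: 0.0601
[0.5476 0.5146]
s ((463.8458251953125, -67.24757385253906), (93.21671295166016, 61.78185272216797), 86.4021987915039) [315 216] [348 245]
w ((463.76934814453125, -69.76931762695312), (94.51890563964844, 61.1623649597168), 88.17859649658203) [235 235] [324 290]
[-0.47  0.03  2.5   1.94  0.33 -0.71]
```

View pics/c8.png

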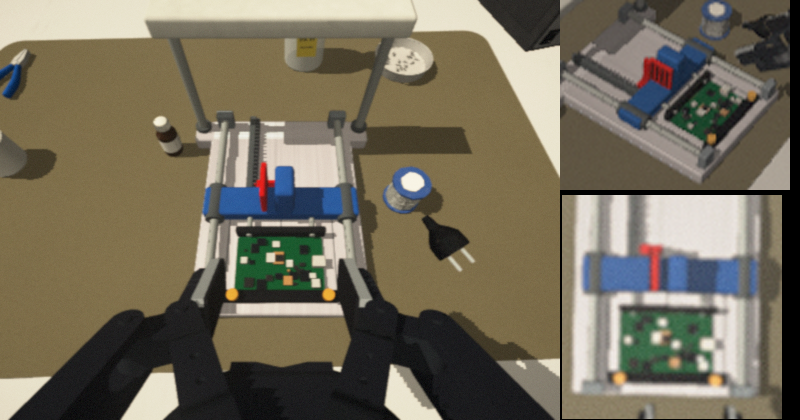

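Run:
```python
from h import *
for f,r0,r1,c0,c1 in(("w4.npz",112,165,255,320),("w5.npz",176,240,245,310),("w6.npz",225,322,230,320),("w8.npz",160,215,250,310)):
    g=np.load(f);F=g["frame"].astype(float)
    red=F[...,2]-np.maximum(F[...,0],F[...,1]); blu=F[...,0]-F[...,2]
    print(f)
    for r in range(r0,r1,5):
        R=np.where(red[r,c0:c1]>50)[0]+c0;B=np.where(blu[r,c0:c1]>30)[0]+c0
        if len(R) and len(B):
            B=B[B>R.max()]
            if len(B): 
              y=ray(g,[(R.min()-.5,r),(R.max()+.5,r),(B.min()-.5,r),(B.max()+.5,r)],.085)
              print(r,R.min(),R.max(),B.min(),B.max(),(y[:,1]*1000).round(1),y[0,0].round(3))
```

```text
w4.npz
122 272 278 289 307 [-55.4 -62.  -71.4 -89.1] 0.637
127 272 278 289 307 [-55.4 -61.9 -71.3 -89. ] 0.632
132 267 286 288 308 [-50.7 -69.3 -70.2 -89.7] 0.627
137 267 286 288 308 [-50.7 -69.2 -70.1 -89.5] 0.621
142 271 277 280 319 [-54.4 -60.8 -62.7 -99.4] 0.616
147 271 277 280 319 [-54.4 -60.8 -62.6 -99.2] 0.611
152 272 277 280 319 [-55.3 -60.7 -62.6 -99. ] 0.606
157 273 277 280 319 [-56.1 -60.7 -62.5 -98.8] 0.601
162 273 277 279 319 [-56.1 -60.6 -61.5 -98.5] 0.596
w5.npz
186 257 264 277 295 [-55.8 -62.5 -72.5 -88.4] 0.639
191 257 263 276 297 [-55.8 -61.6 -71.6 -89.8] 0.634
196 257 264 276 297 [-55.8 -62.4 -71.5 -89.6] 0.629
201 251 273 275 297 [-51.  -69.8 -70.6 -89.3] 0.625
206 255 264 274 297 [-54.3 -62.4 -69.7 -89.1] 0.62
211 256 263 267 309 [-55.1 -61.6 -64.  -98.5] 0.616
216 255 263 267 309 [-54.4 -61.5 -63.9 -98.1] 0.611
221 256 263 266 309 [-55.2 -61.5 -63.1 -97.8] 0.607
226 257 263 266 309 [-56.  -61.5 -63.1 -97.5] 0.602
231 258 263 266 309 [-56.8 -61.5 -63.  -97.2] 0.598
236 260 263 266 309 [-58.4 -61.5 -63.  -96.9] 0.594
w6.npz
240 254 266 270 303 [-60.9 -67.2 -68.7 -
[... 581 characters left out ...]
9
300 253 264 267 308 [-60.7 -66.1 -67.  -85.8] 0.517
305 253 264 267 308 [-60.8 -66.1 -67.  -85.6] 0.515
310 253 265 268 307 [-60.8 -66.5 -67.4 -85. ] 0.513
315 255 265 268 307 [-61.7 -66.5 -67.4 -84.9] 0.511
w8.npz
170 260 266 275 292 [-52.1 -59.2 -67.4 -85.8] 0.543
175 259 266 275 292 [-51.1 -59.2 -67.3 -85.5] 0.537
180 256 274 275 293 [-48.1 -67.2 -67.2 -86.2] 0.531
185 254 273 275 293 [-46.1 -66.  -67.  -85.9] 0.525
190 259 265 268 309 [ -51.1  -58.   -60.  -101.4] 0.519
195 259 265 268 309 [ -51.1  -58.   -59.9 -101. ] 0.514
200 261 265 268 309 [ -53.1  -57.9  -59.9 -100.6] 0.508
205 262 265 268 309 [ -54.1  -57.9  -59.8 -100.2] 0.503
210 263 265 268 309 [-55.  -57.9 -59.8 -99.8] 0.497
```

The jaw now stands at ~0.531 (sprung back 6 mm, so about 8 mm of spring is left). The board is flush with the ledge and square, and the bottle, spool and jar haven't moved. The tab reads fully out (34.2 mm wide against 33.8 when locked). One closer measurement will rule out a crest.

```bash
echo '{"dx":[0,0,0,0,0,0],"dy":[0,0,0,0,0,0],"dz":[0.02,0.02,0.02,0.015,0,0],"rx":[0,0,0,0,0,0],"ry":[0,0,0,0,0,0],"rz":[0,0,0,0,0,0],"jaw":[0.06,0.06,0.06,0.06,0.06,0.06]}' | python3 shift.py|sed -n '1,4p'
python3 - <<'E'
from workcell import env, cams, sign_off
from h import *
g=cams.grab_frame("wrist");np.savez("w9.npz",**g);F=g["frame"].astype(float)
red=F[...,2]-np.maximum(F[...,0],F[...,1]); blu=F[...,0]-F[...,2]
print(proj(g,[[.531,-.05,.085],[.531,-.09,.085],[.549,-.07,.085],[.513,-.07,.085]]).round())
c0,c1=230,325
for r in range(150,300,5):
    R=np.where(red[r,c0:c1]>50)[0]+c0;B=np.where(blu[r,c0:c1]>30)[0]+c0
    if len(R) and len(B):
        B=B[B>R.max()]
        if len(B):
            y=ray(g,[(R.min()-.5,r),(R.max()+.5,r),(B.min()-.5,r),(B.max()+.5,r)],.085); print(r,R.min(),R.max(),B.min(),B.max(),(y[:,1]*1000).round(1),y[0,0].round(3))
t=cams.grab_frame("top");b=t["frame"][:,293:305].astype(float); p=(b[...,0]-b[...,2]).mean(1)[165:260]
h=p.max()/2; i=np.where(p>h)[0]; a,z=i[0],i[-1]
print(ray(t,[(299,165+a-1+(h-p[a-1])/(p[a]-p[a-1])),(299,165+z+(p[z]-h)/(p[z]-p[z+1]))],.042)[:,0].round(4))
E
```

```text
t: 23.82
tcp_pos: [0.4684, -0.0714, 0.122]
eef_rot: [[0.709, -0.03, 0.704], [-0.024, -1.0, -0.018], [0.705, -0.004, -0.709]]
force: [-0.3, 0.9, 0.2]
[[251. 201.]
 [303. 199.]
 [276. 180.]
 [278. 222.]]
185 254 262 274 297 [-51.9 -59.  -67.6 -86.3] 0.545
190 254 262 274 297 [-52.  -59.  -67.5 -86. ] 0.54
195 252 264 274 297 [-50.5 -60.5 -67.4 -85.8] 0.536
200 248 272 274 298 [-47.5 -66.5 -67.3 -86.3] 0.532
205 253 263 273 298 [-51.4 -59.7 -66.5 -86.1] 0.527
210 253 262 265 324 [ -51.4  -58.9  -60.4 -105.2] 0.523
215 253 262 265 324 [ -51.5  -58.9  -60.4 -104.9] 0.519
220 253 262 265 324 [ -51.5  -58.9  -60.4 -104.5] 0.515
225 255 262 265 324 [ -53.1  -58.9  -60.4 -104.1] 0.511
230 256 262 265 324 [ -53.8  -58.9  -60.3 -103.7] 0.507
235 257 262 265 324 [ -54.6  -58.9  -60.3 -103.4] 0.503
[0.5476 0.5146]
```

The tab measures 34.3 mm, fully out, and the jaw hasn't shifted. It is locked, so I'm handing in.

```bash
python3 -c "
from workcell import env, cams, sign_off
print(sign_off())"
```

```text
the job is handed in; nothing more can be done
None
```

The board lies flat on the bed, snug against the ledge. The jaw is locked against it: the tab is fully out, about 8 mm of pad spring is left by camera estimate, and the bottle, spool and jar were left untouched. I handed the job in at about 24 s.

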